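# Run down the loose wing knob of a drilling jig with fingertip strokes

## Task

The blue steel angle in the drilling jig is held by two clamps, and the one with the orange wing knob is still loose: with light fingertip pushes on its wings, stroke after stroke, turn the orange knob clockwise until it comes up against its stop, fully tight, then leave it and move clear. Push only: do not pinch or grip the knob, and press gently, also when it reaches its stop. Leave the black knob tight and all the other things on the bench where they are.

Things in the scene. Friction and masses are not known exactly. Their poses are not given: they have to be found in the camera images.
- jig: Drilling jig, fixed: plywood base 200 (x) x 320 (y) x 18 mm high, origin at the centre of its underside on the bench, z up. Two clamps stand on it, their vertical screw axes at jig x = -20 mm, y = +80 and -80 mm (orange and black in either place). The +x side of the knobs is open; the steel angle stands on their -x side.
- angle_top (a point): Middle of the top edge of the blue steel angle that lies along the jig's y (380 mm long). Its upright leg is a wall 4 mm thick, inner face at jig x = -58 mm (38 mm from the screw axes), from 18 to 102 mm above the bench: little room for a finger between it and a knob. Its flat leg lies under the clamp bars. Axes as the jig's.
- orange_clamp: Fixed clamp with the orange knob; origin on its screw axis, 18 mm above the bench (top of the jig base), axes as the jig's. An aluminium bar 68 (jig x) x 30 mm lies under the knob; with the steel washer on it its top is 36 mm above the bench when tight, up to 41 mm when loose.
- orange_knob (a joint): Orange wing knob: angle in rad still to turn until fully tight. 0 = at its hard stop; grows anticlockwise seen from above; starts between 7 and 10.5. Pushing the wings clockwise seen from above lowers it. Small friction of about 0.03 N m, stays where it is left; sinks 3 mm a turn together with the bar.
- orange_knob_mid (a point): Point on the orange knob's axis at mid-height of its wings (55 mm above the bench when tight, up to 60 when loose). x points along one wing, the other is opposite; z up. Wings: upright plates 6 mm thick, 22 mm high, reaching 34 mm from the axis; hub 16 to 21 mm across. At joint value q, x stands at q - 0.5 rad (anticlockwise) from the jig's x axis.
- black_knob (a joint): Wing knob of the other clamp, black, same shape: already tight, reads 0 (grows anticlockwise, stiff).
- tape_roll: roll of white tape, ring 52 mm across and 19 mm high, lying on the jig's plywood base beyond the clamps; origin at the centre of its underside. Not part of the work.
- spare_bolt: spare steel bolt standing on its 20 mm head, 38 mm high, on the jig's plywood base beyond the clamps; origin at the centre of its underside. Not part of the work.
- green_bowl: green plastic bowl, 150 mm across, 60 mm high; origin at the centre of its underside. Not part of the work.
- screw_jar: glass jar, 60 mm across, 85 mm high, grey cap; origin at the centre of its underside. Not part of the work.
- screwdriver: screwdriver with red handle, 190 mm long, lying on the bench; origin on the bench below its middle. Not part of the work.
- paint_can: can, 66 mm across, 100 mm high; origin at the centre of its underside. Not part of the work.
- offcut: wooden offcut 120 x 45 x 20 mm, lying on the bench; origin at the centre of its underside. Not part of the work.

How it is judged (in metres and radians):
At the end, for the whole second after the job is handed in: The orange knob stands at rest within 0.2 rad (11 degrees) of its tight stop, and the black knob is still within 0.15 rad of tight (value of joint orange_knob below 0.2 rad and velocity of joint orange_knob between -0.1 and 0.1 rad/s and value of joint black_knob below 0.15 rad); the robot touches nothing.
It fails at once if the fingers pinched the orange knob or pressed on it or its clamp with more than 25 N (contact force between the fingers and orange_clamp above 25 N).
It fails at once if the black knob was loosened by more than 0.15 rad (value of joint black_knob above 0.15 rad).
It fails at once if one of the other things was lifted or shifted by more than 20 mm (distance of any of tape_roll, spare_bolt, green_bowl, screw_jar, screwdriver, paint_can, offcut from where it was at the start of the episode above 0.02 m).
It also fails if it takes over 72 s, if anything falls off the work surface, if the arm or the gripper's body presses on something with over 40 N, if the wrist force passes 120 N, or if a joint passes its speed limit or range.

## Robot

A 7-joint arm with a two-finger parallel gripper is mounted at the origin on the work surface. World frame = base frame: x ahead of the robot, y to its left, z up, the work surface at z = 0. Lengths are in m, angles in degrees, forces in N, time in s.
With the tool pointing down it reaches from about 0.4 to 0.875 m from the base axis. Payload 4.4 kg.
Tool frame: the origin (TCP) lies midway between the tips of the shut fingers; the grasp point (between the pads) lies 19 mm behind it; y points along the fingers, x is the direction in which the jaws open and shut, and the axes are right-handed (so a half turn about y gives the same grasp; the last joint's range is limited). The gripper opens to 85 mm and grips with 20 to 120 N. Pads are 22 mm wide; open, the fingers measure 114 mm over their backs; the gripper's body (76 mm by 85 mm) begins 54 mm behind the grasp point. The pads swing forward as they close: fully open they stand 13 mm farther back than shut.
Start: joints at [-79.515, 36.005, 2.206, 86.941, -1.547, 57.084, -1.146], TCP at [0.16, 0.63, 0.231] pointing down, gripper open.
Joint ranges: [-175.42, 175.42], [-21.48, 121.26], [-71.46, 75.88], [10.55, 141.38], [-63.04, 243.04], [13.31, 113.54], [-168.57, 168.57]. Speed limits (degrees/s): [147.25, 147.25, 180, 180, 180, 180, 180].

## Interface

Orientations are given as a 3x3 rotation matrix whose columns are the frame's x, y, z axes.
In Python, from workcell import r, set_gripper, capture, job, status gives the robot as it stands. Calls block until the motion is done:
- r.move_to(position, orientation): joint-space move of the TCP to a pose.
- r.move_straight(position, ori=None, rate=0.15, threshold=None): straight line of the TCP; ori=None keeps the orientation; rate is the mean speed in m/s. With threshold (N) it stops when the force on the tool has changed by that much, and returns True; else False.
- r.goto_joints(angles): joint-space move.
- set_gripper(opening, force=None): finger opening in m; force is the grip in N (None keeps the last); returns when the fingers have stopped.
- r.dwell(seconds).
- r.inverse_kinematics(position, orientation): joint angles nearest the present ones, or None.
- capture(name): name is "scene" or "top"; returns a dict with "pixels" (400x640x3 uint8, red, green, blue), "K" (3x3 intrinsics, pixels), "rvec" (rotation vector, rad) and "tvec" (3), from world to camera coordinates, as OpenCV has them. Camera axes: x right, y down, z forward; pixel columns grow to the right and rows downward; lengths in m; the calibration is good to about 2 mm. A picture is of the moment at which its call begins. There is no depth.
A pose or a line that the arm cannot do raises r.IKError and nothing moves.
- job.job_done(): hands the job in, once; it reports no verdict.
Readings, each from a call of its own:
- status.get_t(): time.
- status.get_joint_positions(): joint angles.
- status.get_qvel(): joint speeds.
- status.get_effort(): joint torques, N m.
- status.get_ee_pos(): TCP position.
- status.get_ee_rot(): TCP orientation.
- status.get_contact_force(): force on the tool from outside, world axes, zero at the start.
- status.get_moment(): the same for the moment, N m.
- status.get_width(): finger opening in m.
Only numpy, scipy, OpenCV 4.12 (cv2) and the standard library are available. Lean on these libraries where they do the work, as an engineer would, in place of code of your own. Each camera call takes 0.05 s, during which the arm holds its last target.

## Working session

There is one attempt and no reset: what is moved stays moved. The work goes in short steps, each a Python script; the robot and the scene stay as the last script left them, time stands still between calls to the robot, and variables do not carry over. Pictures are saved under pics/ and viewed, and the job is handed in when it is done.

```bash
ls; mkdir -p pics
python3 - <<'E'
from workcell import r, set_gripper, capture, job, status
import cv2
for n in("scene","top"):
    c=capture(n); cv2.imwrite(f"pics/{n}0.png",c["pixels"][:,:,::-1]); print(c["K"],c["rvec"],c["tvec"])
print(status.get_t(),status.get_ee_rot(),status.get_width())
E
```

```text
pics
[[373.96755321   0.         321.66674678]
 [  0.         373.96755321 197.89503728]
 [  0.           0.           1.        ]] [ 1.13701318  2.22924367 -1.10368001] [ 0.34337217 -0.1943992   1.72651441]
[[406.28478073   0.         316.38358796]
 [  0.         406.28478073 196.1219178 ]
 [  0.           0.           1.        ]] [ 2.21640794 -2.15176619  0.14148703] [-0.01901907  0.59549683  1.10505878]
0.1 [[ 2.46271790e-01 -3.86400441e-04 -9.69200731e-01]
 [ 9.69199289e-01 -1.67198640e-03  2.46272090e-01]
 [-1.71565008e-03 -9.99998528e-01 -3.72640493e-05]] 0.08485404788098293
```

View pics/scene0.png

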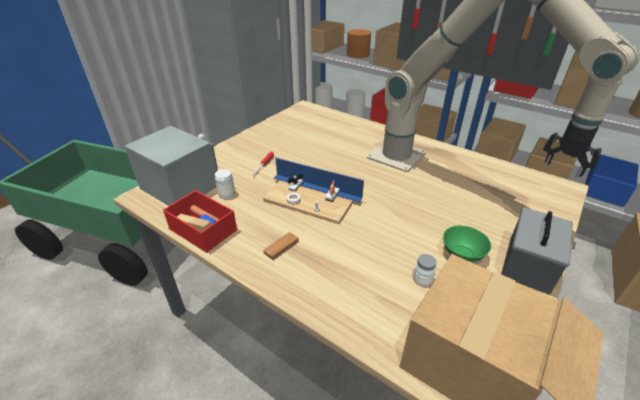

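View pics/top0.png

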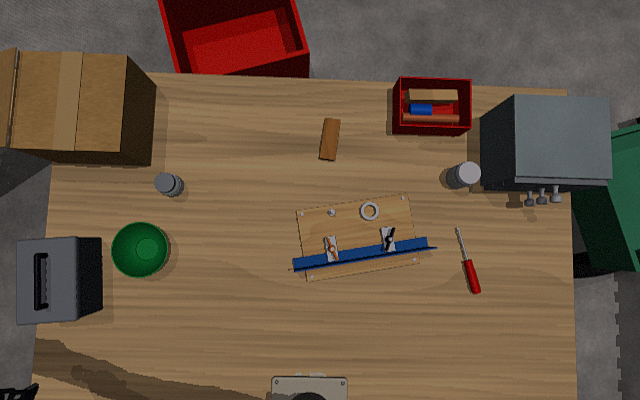

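```bash
cat > h.py <<'E'
import numpy as np, cv2
def cast(c,uv,z):
    R=cv2.Rodrigues(np.array(c["rvec"],float))[0]; t=np.array(c["tvec"],float).ravel(); K=np.array(c["K"])
    o=-R.T@t; d=R.T@np.linalg.inv(K)@np.array([uv[0],uv[1],1.])
    return o+d*(z-o[2])/d[2]
def proj(c,P):
    return cv2.projectPoints(np.array(P,float).reshape(-1,3),np.array(c["rvec"],float),np.array(c["tvec"],float),np.array(c["K"]),None)[0].reshape(-1,2)
E
python3 - <<'E'
import cv2
a=cv2.imread("pics/top0.png")[185:290,285:445]; cv2.imwrite("pics/topz0.png",cv2.resize(a,None,fx=5,fy=5,interpolation=cv2.INTER_CUBIC))
a=cv2.imread("pics/scene0.png")[145:225,255:375]; cv2.imwrite("pics/scenez0.png",cv2.resize(a,None,fx=6,fy=6,interpolation=cv2.INTER_CUBIC))
E
```

```text
(no output)
```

View pics/topz0.png

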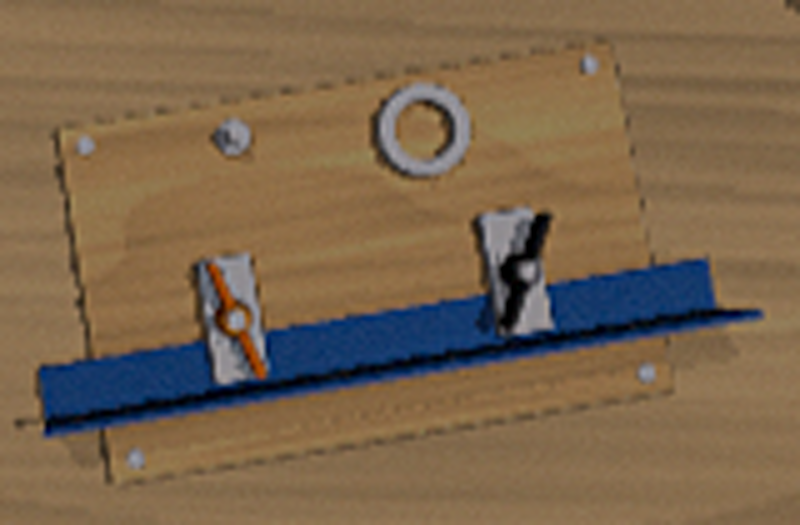

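View pics/scenez0.png

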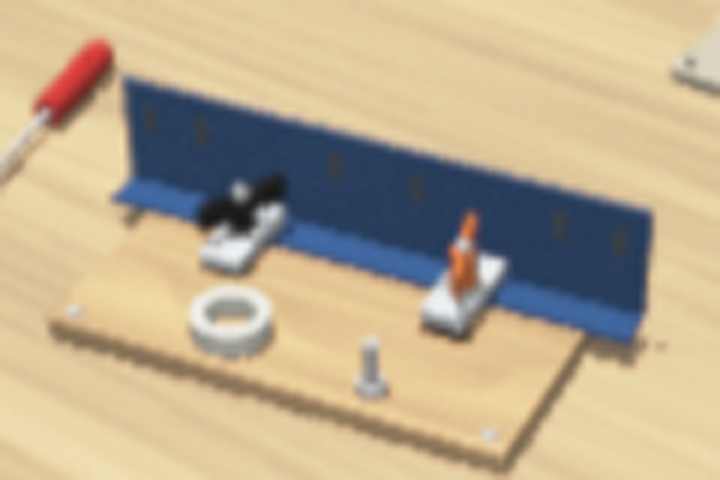

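Run:
```python
from h import *
from workcell import capture
c=capture("top"); s=capture("scene")
z=lambda u:((u[0]+.5)/5-.5+285,(u[1]+.5)/5-.5+185)
zs=lambda u:((u[0]+.5)/6-.5+255,(u[1]+.5)/6-.5+145)
q=[(58,130),(610,42),(672,392),(110,483)]
P=np.array([cast(c,z(u),.018)[:2] for u in q]); print(P)
print([np.linalg.norm(P[i]-P[(i+1)%4]) for i in range(4)])
L=np.array([[.1,.16],[.1,-.16],[-.1,-.16],[-.1,.16]])
ctr=P.mean(0); A=(L).T@(P-ctr); th=np.arctan2(A[0,1]-A[1,0],A[0,0]+A[1,1]); print("jig",ctr,np.degrees(th))
Rj=np.array([[np.cos(th),-np.sin(th)],[np.sin(th),np.cos(th)]])
print((P-ctr)@Rj)
for y in(.08,-.08): print("clamp",ctr+Rj@[-.02,y])
# scene corners check
S=np.array([cast(s,zs(u),.018)[:2] for u in [(503,458),(52,322)]]);print("scene corners",S)
# orange mask
for n,cc in(("top",c),("scene",s)):
    h=cv2.cvtColor(cc["pixels"],cv2.COLOR_RGB2HSV); m=((h[...,0]>5)&(h[...,0]<16)&(h[...,1]>190)&(h[...,2]>110)).astype(np.uint8)
    pts=cv2.findNonZero(m).reshape(-1,2); p0=np.array([331,249]) if n=="top" else np.array([332,187])
    pts=pts[np.linalg.norm(pts-p0,axis=1)<22].astype(np.float32)
    print(n,len(pts),pts.mean(0),pts.min(0),pts.max(0))
    W=np.array([cast(cc,u,.066)[:2] for u in pts]); 
    if n=="top":
        v=cv2.fitLine(W.astype(np.float32)*1000,cv2.DIST_L2,0,.01,.01).ravel(); print("wing",v, np.degrees(np.arctan2(v[1],v[0]))-np.degrees(th), "center",W.mean(0))
print("hub top black",cast(c,z((525,270)),.07)[:2],"orange hub",cast(c,z((235,320)),.07)[:2])
Pa=ctr+Rj@[-.06,.0]; print("angle pred px",proj(c,[*Pa,.102]),proj(s,[*Pa,.102]))
for e in(.19,-.19):
  Pe=ctr+Rj@[-.06,e]; a=proj(c,[*Pe,.102])[0]; print("zoomed end",(a-[285,185]+.5)*5-.5, "scene",(proj(s,[*Pe,.102])[0]-[255,145]+.5)*6-.5)
K=ctr+Rj@[-.02,.08]; print("knob px scene zoom",(proj(s,[*K,.07])[0]-[255,145]+.5)*6-.5)
```

```text
[[ 0.55437671  0.05380886]
 [ 0.61390514 -0.25811471]
 [ 0.41789371 -0.29423114]
 [ 0.36000777  0.01868155]]
[np.float64(0.3175530564943793), np.float64(0.1993110008900093), np.float64(0.31822182823042117), np.float64(0.19751762675271184)]
jig [ 0.48654583 -0.11996386] 10.558307163635362
[[ 0.09852385  0.1584015 ]
 [ 0.09988876 -0.15914862]
 [-0.09942181 -0.15873721]
 [-0.0989908   0.15948433]]
clamp [ 0.45222557 -0.04498307]
clamp [ 0.48154334 -0.2022741 ]
scene corners [[ 0.55511601  0.05208422]
 [ 0.61444004 -0.25641439]]
top 32 [332.15625 249.21875] [327. 238.] [337. 259.]
wing [ 8.9773721e-01  4.4053143e-01  4.5097086e+02 -4.6495159e+01] 15.579485423644911 center [ 0.45097084 -0.04649516]Traceback (most recent call last):
  File "<stdin>", line 19, in <module>
AttributeError: 'NoneType' object has no attribute 'reshape'
```

```bash
cat >> h.py <<'E'
from workcell import r,set_gripper,capture,job,status
TH=np.radians(10.56); C=np.array([.4522,-.0450])
cj,sj=np.cos(TH),np.sin(TH)
ORI=np.array([[-sj,0,-cj],[cj,0,-sj],[0,-1,0]])
def P(a,rad=.028,z=.048):
    a=np.radians(a)+TH
    return [C[0]+rad*np.cos(a),C[1]+rad*np.sin(a),z]
def snap(tag):
    for n in("scene","top"):
        c=capture(n); x0,y0=(305,165) if n=="scene" else (285,205)
        a=c["pixels"][y0:y0+60,x0:x0+80,::-1] if n=="scene" else c["pixels"][y0:y0+75,x0:x0+100,::-1]
        cv2.imwrite(f"pics/{tag}_{n}.png",cv2.resize(a,None,fx=6,fy=6,interpolation=cv2.INTER_CUBIC))
def stroke(a0,a1,step=12,rate=.04,thr=None,z=.048,rad=.028,maxf=6,f0=None):
    """clockwise a0->a1; returns angle reached, f"""
    n=max(1,round(abs(a1-a0)/step)); log=[]
    f0=np.array(status.get_contact_force()) if f0 is None else f0
    for a in np.linspace(a0,a1,n+1)[1:]:
        hit=r.move_straight(P(a,rad,z),rate=rate,threshold=thr)
        d=np.array(status.get_contact_force())-f0
        log.append((round(a),d.round(1).tolist()))
        if hit or np.linalg.norm(d)>maxf:
            print("STOP",hit,a,d.round(1)); break
    print(log,"t",status.get_t()); return a
E
python3 - <<'E'
from h import *
for a in(-125,-90,-45,0,45,90,125):
    j=r.inverse_kinematics(P(a),ORI); print(a,None if j is None else np.round(j,1))
set_gripper(0.0,20)
r.move_to(P(62,z=.2),ORI); print(status.get_t(),status.get_joint_positions(),status.get_contact_force(),status.get_width())
r.move_straight(P(62,z=.1),rate=.12); print(status.get_t(),status.get_contact_force()); snap("a1")
E
```

```text
-125 [ 11.3  39.4  -8.5 126.7  21.1  15.2  84.9]
-90 [ 11.3  39.9  -8.4 124.2  18.6  17.   87.5]
-45 [  9.6  40.5  -8.3 121.8  16.9  18.8  87.8]
0 [  6.7  40.6  -7.9 121.4  15.9  18.9  86.2]
45 [  4.1  40.1  -7.2 123.4  15.7  17.3  84.2]
90 [  3.1  39.4  -6.5 126.6  16.4  14.8  82.8]
125 [  5.4  39.   -8.3 128.7  22.8  13.6  77.3]
3.5 [ -5.92803314  23.58456476   6.329679   118.19835923  -4.10477313
  38.40044921 103.73250024] [ 0.85494546  0.02991908 -0.95614379] -0.00018391644018535703
4.4833 [-0.6312643   0.59275838 -0.17125062]
```

View pics/a1_scene.png

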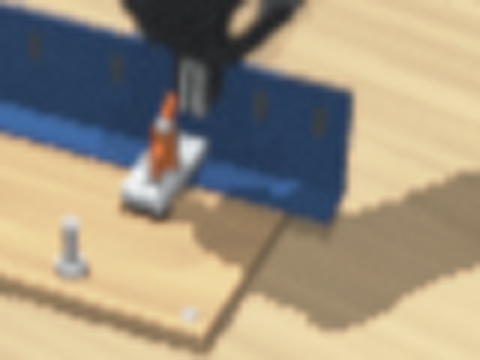

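View pics/a1_top.png

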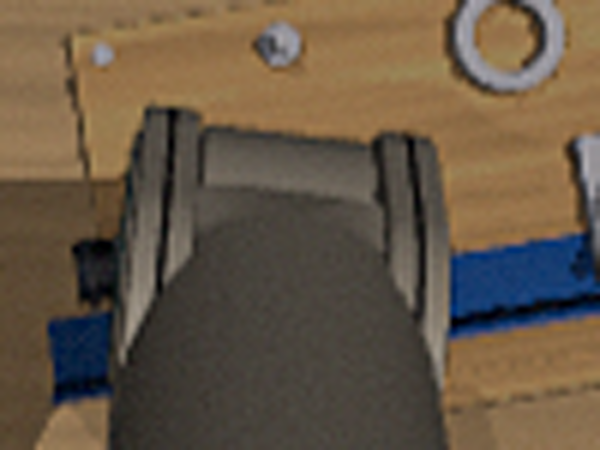

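Run:
```python
from h import *
h=r.move_straight(P(62),rate=.08,threshold=4); print("down",h,status.get_ee_pos(),status.get_contact_force())
if not h:
    a=stroke(62,26,thr=4); print(status.get_ee_pos(),P(a)); snap("a2")
```

```text
down False [ 0.46075957 -0.01830666  0.04816583] [0.93575803 0.32391426 0.37614226]
[(50, [-1.7, 0.3, 0.1]), (38, [-1.7, -0.4, -1.2]), (26, [-1.3, -0.5, -0.3])] t 6.2833
[ 0.47506688 -0.02864119  0.04799679] [np.float64(0.47469053864404415), np.float64(-0.02832140079320942), 0.048]
```

View pics/a2_scene.png

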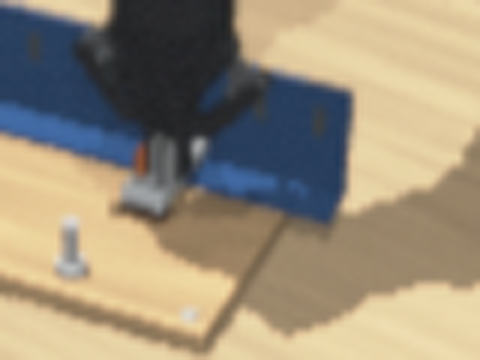

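Run:
```python
from h import *
a=stroke(26,-115,step=14,rate=.05,thr=4)
if a<-114:
    r.move_straight(P(-105,.032),rate=.06); r.move_straight(P(-105,.032,.095),rate=.12)
    snap("a3"); print(status.get_t())
```

```text
[(12, [1.6, -0.8, -0.0]), (-2, [0.2, -0.3, 0.1]), (-16, [0.6, 0.4, 0.4]), (-30, [0.4, 0.5, 0.5]), (-44, [1.9, -0.3, 0.7]), (-59, [0.7, -0.1, 0.1]), (-73, [0.9, -0.4, 0.9]), (-87, [2.1, 0.2, 1.4]), (-101, [2.0, -0.3, 1.5]), (-115, [1.3, 0.4, 0.6])] t 9.2167
10.1167
```

View pics/a3_scene.png

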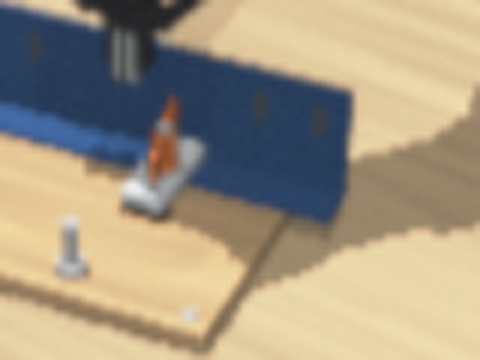

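Run:
```python
from h import *
def over():
    r.move_straight(P(0,.045,.095),rate=.15); r.move_straight(P(88,.032,.095),rate=.15)
    h=r.move_straight(P(88,.030),rate=.1,threshold=4); print("down hit",h); return h
if not over():
    a=stroke(88,-115,step=14,rate=.05,thr=4)
    if a<-114:
        r.move_straight(P(-105,.032),rate=.06); r.move_straight(P(-105,.032,.095),rate=.12)
        snap("a4"); print(status.get_t())
        if not over():
            snap("a5"); print(status.get_t(),status.get_contact_force())
```

```text
down hit False
[(74, [-0.4, -0.2, 0.1]), (59, [-0.8, 0.3, 0.2]), (44, [-0.1, 0.2, -0.1]), (30, [-0.1, -0.5, -0.6]), (16, [1.0, -0.4, 1.2]), (1, [-0.6, -0.7, 0.6]), (-14, [-0.1, 0.8, 1.2]), (-28, [-1.1, 0.8, 0.2]), (-42, [0.5, 0.2, 0.6]), (-57, [-0.5, -0.8, 0.9]), (-72, [0.5, -0.5, 0.7]), (-86, [0.7, -0.9, 0.2]), (-100, [0.8, -1.6, 0.7]), (-115, [-0.3, -0.2, -0.4])] t 15.8917
16.7917
down hit False
18.575 [-0.12386423 -0.7311208   0.48342425]
```

View pics/a4_scene.png

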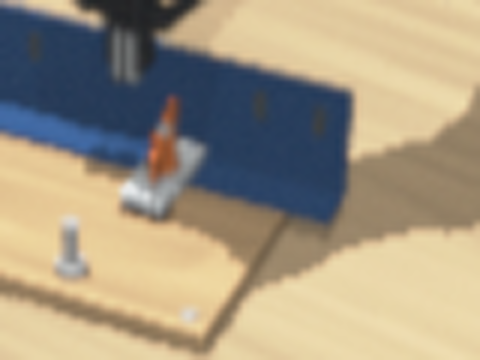

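View pics/a5_scene.png

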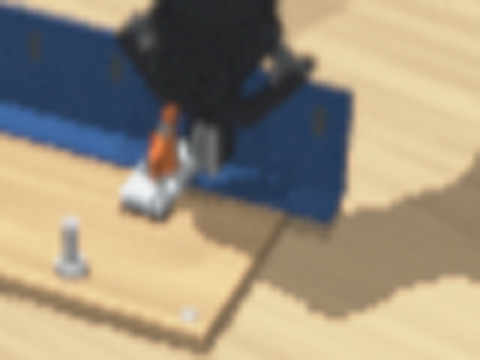

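Run:
```python
from h import *
f0=np.array(status.get_contact_force())
a=stroke(88,46,step=14,rate=.05,thr=4,f0=f0)
a=stroke(46,-34,step=8,rate=.02,thr=3.5,f0=f0,maxf=4.5)
print(status.get_ee_pos(),status.get_contact_force()); snap("a6")
```

```text
[(74, [0.6, 0.8, -0.9]), (60, [0.3, 0.3, -0.5]), (46, [-0.6, 0.5, 0.6])] t 19.4417
[(38, [-0.2, 0.8, -0.4]), (30, [-0.1, 0.8, -0.6]), (22, [-0.4, 1.3, -0.6]), (14, [0.1, 1.3, -0.4]), (6, [0.2, 1.0, -0.1]), (-2, [-0.3, 1.5, 0.0]), (-10, [0.7, 1.3, -1.0]), (-18, [0.7, 0.4, -0.7]), (-26, [0.1, 0.3, -0.5]), (-34, [0.8, 0.4, -0.6])] t 22.8583
[ 0.47783538 -0.05639632  0.04800411] [ 0.71810755 -0.33850614 -0.08826542]
```

View pics/a6_scene.png

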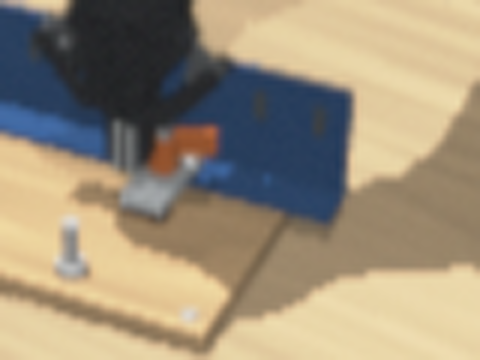

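Run:
```python
from h import *
f0=np.array(status.get_contact_force())
a=stroke(-34,-115,step=14,rate=.04,thr=4)
if a<-114:
    r.move_straight(P(-105,.032),rate=.06); r.move_straight(P(-105,.032,.095),rate=.12)
    snap("a7"); r.move_straight(P(0,.045,.095),rate=.15); r.move_straight(P(88,.032,.095),rate=.15)
    h=r.move_straight(P(88,.030),rate=.1,threshold=4); print("down hit",h)
    if not h:
        f0=np.array(status.get_contact_force())
        a=stroke(88,46,step=14,rate=.05,thr=4,f0=f0)
        a=stroke(46,-34,step=8,rate=.02,thr=3,f0=f0,maxf=4)
        print(status.get_ee_pos(),status.get_contact_force(),status.get_t()); snap("a8")
```

```text
[(-48, [0.2, -0.4, 0.2]), (-61, [0.1, 0.7, 0.5]), (-74, [1.0, -0.3, 0.8]), (-88, [1.6, -0.4, 0.3]), (-102, [-0.2, -1.1, 0.9]), (-115, [0.6, -1.7, 0.5])] t 24.8583
down hit False
[(74, [-1.2, -0.2, -0.2]), (60, [-2.0, -0.2, -0.4]), (46, [-1.2, -1.1, -0.5])] t 28.3083
STOP True -2.0 [0.1 1.7 1.3]
[(38, [-1.9, -0.4, -0.5]), (30, [-2.0, 0.0, -0.6]), (22, [-2.3, 0.6, -0.9]), (14, [-1.5, 1.1, -0.2]), (6, [-0.9, 0.6, -0.5]), (-2, [0.1, 1.7, 1.3])] t 30.2333
[ 0.47929923 -0.03806247  0.04775965] [1.22146941 1.73081619 1.73137118] 30.2333
```

View pics/a8_scene.png

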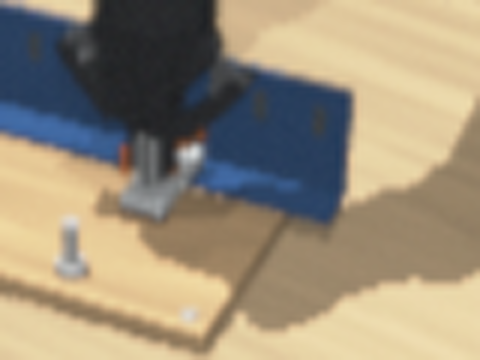

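Run:
```python
from h import *
p=status.get_ee_pos(); d=np.array(p[:2])-C; a0=np.degrees(np.arctan2(d[1],d[0])-TH); print("angle",a0,np.linalg.norm(d))
for k in range(3):
    p=status.get_ee_pos(); d=np.array(p[:2])-C; a0=np.degrees(np.arctan2(d[1],d[0])-TH)
    h=r.move_straight(P(a0-5),rate=.012,threshold=4)
    print(h,round(a0,1),status.get_ee_pos(),status.get_contact_force(),status.get_moment())
    if h: break
```

```text
angle 3.7189247012062903 0.02786987846387929
True 3.7 [ 0.47926903 -0.03810496  0.04763456] [0.28591307 0.8925977  0.58252109] [ 0.27247533 -0.04404005 -0.04555302]
```

Run:
```python
from h import *
r.move_straight(P(18,.036),rate=.03); r.move_straight(P(18,.036,.16),rate=.12)
print(status.get_joint_positions())
r.move_to([.42,.25,.22],ORI); print(status.get_t(),status.get_contact_force()); snap("a9")
c=capture("top"); h=cv2.cvtColor(c["pixels"],cv2.COLOR_RGB2HSV); m=((h[...,0]>5)&(h[...,0]<16)&(h[...,1]>190)&(h[...,2]>110)).astype(np.uint8)
pts=cv2.findNonZero(m).reshape(-1,2); pts=pts[np.linalg.norm(pts-[331,249],axis=1)<22]
W=np.array([cast(c,u.astype(float),.066)[:2] for u in pts]); v=cv2.fitLine(W.astype(np.float32)*1000,cv2.DIST_L2,0,.01,.01).ravel()
print(len(pts),"wing vs jig deg",np.degrees(np.arctan2(v[1],v[0]))-10.56,W.mean(0))
```

```text
[ -2.78426341  29.00090372   4.11768303 116.99867598  -3.8554646
  34.3907282  104.74051122]
33.3083 [-0.0786078  -0.35257415  1.45601462]
29 wing vs jig deg -28.768654 [ 0.45854425 -0.04748894]
```

View pics/a9_top.png

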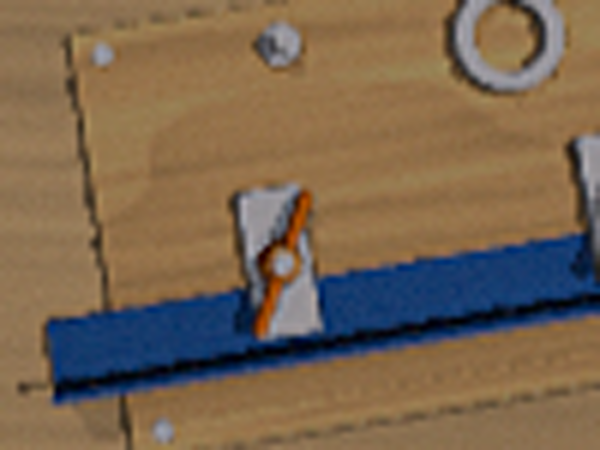

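The top view shows the orange wings, about (305,195) to (262,330) in the enlarged picture, at -28.8° to the jig. The tight stop is at -28.6°. The bolt and tape are where they were, and the arm is clear.

Run:
```python
from h import *
print(np.abs(status.get_qvel()).max()); job.job_done(); print(status.get_t())
```

```text
0.2789030352831341
the job is handed in; nothing more can be done
the job is handed in; nothing more can be done
```

I turned the orange knob clockwise to its stop, moved the arm clear and handed the job in at about 33 s of the 72 s.

- **How:** I used four pushing strokes with the shut fingertips on the open side of the knob, without gripping. The start angle could have meant about 7.05 or 10.2 rad still to turn. The knob turned past the first possible stop without resistance, so it was about 10.2 rad.
- **Stop:** On the last stroke the finger halted on its 3 N force-change limit, at the expected place. A second, slow push halted at once on its 4 N limit and the finger did not advance. The force readings have about 1 N of noise, and the largest I logged was about 3 N. They were taken after each short move rather than continuously.
- **Final check:** From the top camera the orange wings stand at -28.8° to the jig, against -28.6° for fully tight. That camera also shows the bolt and tape in place.
- **Not measured:** I did not check the black knob's angle or the positions of the other bench items at the end. The arm's path did not go near them, and no unexpected contact force showed up.

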